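# Set the bleed valve and hold the filter-box panel home

### The arm

A 6-joint arm with a two-finger parallel gripper is mounted at the origin on a cart in front of the work surface, level with it; the furniture and walls round the work are solid. World frame = base frame: x ahead of the robot, y to its left, z up, the work surface at z = 0. Lengths are in m, angles in rad, forces in N, time in s.
With the tool pointing down it reaches from about 0.325 to 0.75 m from the base axis. Payload 7.6 kg.
Tool frame: the origin (TCP) lies at the very end of the fingers, on their centre line; the grasp point (between the pads) lies 19 mm behind it (arm.grasp_offset is the distance from the TCP to the grasp point, in m); z points along the fingers, y is the direction in which the jaws open and shut (so a half turn about z gives the same grasp; the last joint's range is limited). The gripper opens to 85 mm and grips with 20 to 120 N. Pads are 22 mm wide; open, the fingers measure 114 mm over their backs; the gripper's body (76 mm by 85 mm) begins 54 mm behind the grasp point. The pads swing forward as they close: fully open they stand 13 mm farther back than shut.
Start: joints at [-1.252, 0.052, 1.401, -0, 1.689, -0.07], TCP at [0.199, -0.486, 0.231] pointing down, gripper open.
Joint ranges: [-2.9, 2.9], [-0.91, 2.17], [0.12, 2.37], [-1.06, 4.2], [0.26, 2.73], [-2.93, 2.93]. Speed limits (rad/s): [2.57, 2.57, 3.01, 3.14, 3.14, 3.14].

### API

Orientations are given as a rotation vector (axis times angle).
In Python, from plant import telemetry, viewer, arm gives the robot as it stands.
- The arm moves only by the tool servo_tool, never from a script. Its argument "rows" is a list that holds one entry, the list of rows, each a list of 7 numbers: the shift along the tool's x, y, z scaled (see below), then the turn, a rotation vector about the tool's x, y, z scaled (see below), then the gripper's target within -1 to 1 (shut at 1, half-way at 0, fully open at -1). A call has 1 to 20 rows; each row shifts and turns the pose as measured when the row begins, along the tool's axes as they then stand; what a row does not reach is not made up. The controller multiplies each number of a shift by 0.05 m and each number of a turn by 10 degrees. A row lasts 1/8 s, in which the tool goes at most 62.5 mm and 10.7 degrees, less where a joint would pass 70% of its speed; a pose out of reach is approached as far as the arm can. A call with a number of a shift or a turn outside -1 to 1 is refused whole. A call with a gripper value outside its range is refused whole. The fingers move at their own pace and stop on an object; "newtons" is the grip in N (left out, the last holds). Time passes only in rows, so rows that do not move let the fingers close. It gives the time, the measured TCP pose, the force and the opening at its end, in the units of the state.
- telemetry.sense(): the state, without advancing time (a new reading comes with each control period).
- viewer.get_image(name): name is "side" or "top"; returns a dict with "img" (480x640x3 uint8, blue, green, red), "z_map" (480x640 float32, m along the optical axis (not along the pixel's ray), 0 where there is no reading), "fx", "fy", "cx", "cy" (pixels), "D" ([k1, k2, p1, p2, k3] as OpenCV has them; the pictures are not rectified), "view" (4x4, takes a point from world to camera coordinates). Camera axes: x right, y up, looking along -z (the intrinsics and any distortion apply to the point x, -y, -z); pixel columns grow to the right and rows downward; lengths in m; the calibration is good to about 2 mm. A picture is of the moment at which its call begins.
- arm.hand_in(): hands the job in, once; it reports no verdict.
The state is a dict: "t": time; "joint_pos": joint angles; "dq": joint speeds; "effort": joint torques, N m; "ee_pos": TCP position; "tcp_rot": TCP orientation; "wrist_force": force on the tool from outside, world axes, zero at the start; "wrist_torque": the same for the moment, N m; "finger_gap": opening from 0.0 (shut) to 1.0 (fully open).
Only numpy, scipy, OpenCV 4.12 (cv2) and the standard library are available. Lean on these libraries where they do the work, as an engineer would, in place of code of your own. Each camera call takes 0.05 s, during which the arm holds its last target.

### The job

Close up the grey filter box of the bench's vacuum line. First turn the lever of the ball valve on its side pipe to half open (45 degrees, over the middle mark of its dial), then turn the quarter-turn bar in the middle of the panel until it lines up with the two raised marks on the panel, so that its stud can enter the slot below, and push the panel fully down against its frame. Finish while still holding the panel pressed down there with the bar and the valve as set, and leave the whetstone, eraser and wood offcut where they lie.

Things in the scene. Friction and masses are not known exactly. Their poses are not given: they have to be found in the camera images.
- filter_box: Grey sheet-metal box fixed to the bench, 160 (its x) x 170 (its y) x 60 mm high, louvres in its -x face; origin at the centre of its underside, z up. A raised aluminium frame (142 x 142 mm, top 69 mm above the bench) on its top carries the panel. From its +y face a pipe (centre 42 mm above the bench) runs along +y with the ball valve at y = 140 mm and ends at y = 194 mm.
- valve_axis (a point): On the vertical turning axis of the valve lever, at the lever's mid height (85 mm above the bench); its axes are those of the box. Below the lever a dial, radius 32 mm, top 69 mm above the bench, has three raised marks: shut, half open (longer), fully open.
- lever_grip (a point): Middle of the black grip of the valve lever, 60 mm from the valve axis, 85 mm above the bench. The lever points from the axis along this point's -x. The grip is 46 mm long, 12 mm wide, 17 mm high (77 to 94 mm above the bench) and ends 84 mm from the axis; nothing but the bench is below its middle, save the pipe when the lever is near fully open.
- valve (a joint): Angle of the valve lever, rad: 0 = shut (lever points along the box's -x, across the pipe), 1.571 = fully open (lever points along the box's +y, along the pipe), 0.785 = half open. Grows clockwise seen from above. Stiff (0.08 N m): stays where it is left.
- panel_top (a point): Centre of the top face of the access panel, an aluminium plate 128 x 128 x 5 mm, level, captive on the box. 81 mm above the bench while up, 74 mm when fully pressed; a dark gasket shows in the gap between panel and frame. Axes are those of the box. Two raised marks (24 x 4 mm) lie on it centred 37 mm either side of the centre along x.
- panel (a joint): How far the panel is pressed down, m: 0 = up on its spring, 0.007 = fully home on the frame (firm stop). It needs about 3 N to start and 8 N to reach home, and springs up when let go. With the bar out of line the stud's cross pin meets the receptacle after about 2 mm and the panel goes no further.
- bar_grip (a point): Grip point of the quarter-turn bar in the panel's centre, 22 mm above the panel's top face. The steel bar is 40 mm long (along this point's x), 12 mm wide and stands 4 to 28 mm above the panel's top face, on a flat washer of radius 16 mm, 1.5 mm high, with a collar of radius 9.5 mm up to 5.5 mm above the panel. It turns about its vertical centre line and moves down with the panel.
- fastener (a joint): Angle of the quarter-turn bar, rad: 0 = in line with the two marks (bar along the box's x), the cross pin over the slot; 1.571 = across. Grows counter-clockwise seen from above; it turns freely a little past 0, to -0.4. Stiff (0.03 N m): stays where it is left.
- whetstone_mid (a point): Middle of the whetstone, a loose two-layer block 40 x 110 x 17 mm lying on the bench; to be left alone.
- eraser_mid (a point): Middle of a loose eraser, 23 x 44 x 12 mm; to be left alone.
- offcut_mid (a point): Middle of a small loose wood offcut, 24 x 29 x 15 mm; to be left alone.

How it is judged:
By the outcome, as a careful person would: the job done as asked, in the order asked, and still so for the second after the job is handed in, while the arm keeps its last pose, push and grip.
It also fails if it takes over 48 s, if anything falls off the work surface, if the arm or the gripper's body presses on something with over 40 N, if the wrist force passes 120 N, or if a joint passes its speed limit or range.

## Working session

There is one attempt and no reset: what is moved stays moved. The work goes in short steps, Python scripts to look and compute and a tool call to move; the robot and the scene stay as the last step left them, time stands still between calls to the robot, and variables do not carry over. Pictures are saved under pics/ and viewed, and the job is handed in when it is done.

Besides the shell and the picture viewer there is one more tool, called after "Call:" as name([rows], argument=value, ...), one row to a line, values as JSON. servo_tool: Moves the arm, as the interface text tells. Its arguments: {"type":"object","properties":{"rows":{"type":"array"},"newtons":{"type":"number"}},"required":["rows"]}

```bash
mkdir -p pics; python3 - <<'E'
from plant import telemetry, viewer, arm
import cv2,numpy as np
print(telemetry.sense(), arm.grasp_offset)
for n in("side","top"):
    d=viewer.get_image(n); cv2.imwrite(f"pics/{n}0.png",d["img"]); np.savez(f"pics/{n}0.npz",**d)
    print(n,d["fx"],d["fy"],d["cx"],d["cy"],d["D"],d["view"])
E
```

```text
{'t': 0.0, 'joint_pos': array([-1.25225889e+00,  5.28265743e-02,  1.40175862e+00,  1.05175428e-06,
        1.68862277e+00, -7.03001646e-02]), 'dq': array([ 3.61813164e-04,  4.39450023e-04,  1.69485957e-03, -3.06245058e-04,
       -5.47027834e-05,  8.49573769e-04]), 'effort': array([ 1.66968995e-03, -3.81663680e+01, -3.60185730e+01,  6.97899850e-05,
        6.24247521e-03, -4.08660625e-06]), 'ee_pos': array([ 0.19895596, -0.48549747,  0.23046067]), 'tcp_rot': array([-3.08083256e+00, -6.06634625e-01,  3.12333563e-04]), 'wrist_force': array([-0.71176656, -0.64824768, -0.50636353]), 'wrist_torque': array([ 0.01157423, -0.041271  , -0.00212436]), 'finger_gap': 1.0009336758454643} 0.0187
side 497.23970667847937 497.23970667847937 319.9617160289159 236.89816653761633 [-0.03245199  0.          0.          0.          0.        ] [[ 0.97888652 -0.20373251  0.0165603  -0.5307961 ]
 [ 0.08896356  0.49758449  0.86284133 -0.12394158]
 [-0.18402898 -0.84315048  0.50520352 -1.00510837]
 [ 0.          0.          0.          1.        ]]
top 437.02660138640107 437.02660138640107 317.0819671973156 242.53134043517161 [-0.06285959  0.          0.          0.          0.        ] [[-3.77479058e-03 -9.99992180e-01 -1.17924043e-03 -1.28603978e-02]
 [ 9.82965979e-01 -3.92720172e-03  1.83745641e-01 -5.64096505e-01]
 [-1.83748835e-01 -4.65551906e-04  9.82973117e-01 -1.07045921e+00]
 [ 0.00000000e+00  0.00000000e+00  0.00000000e+00  1.00000000e+00]]
```

View pics/top0.png

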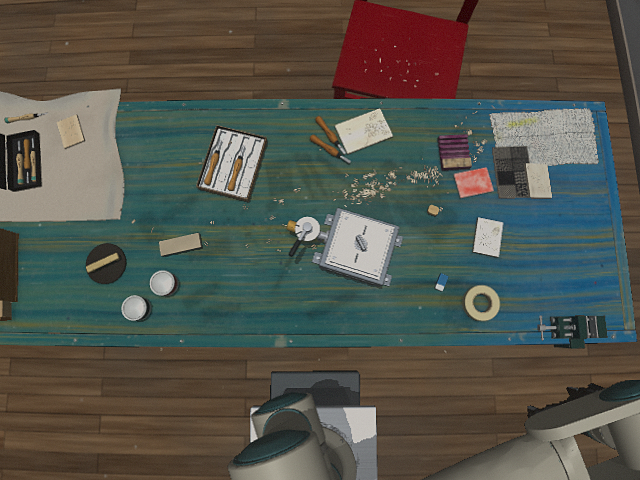

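View pics/side0.png

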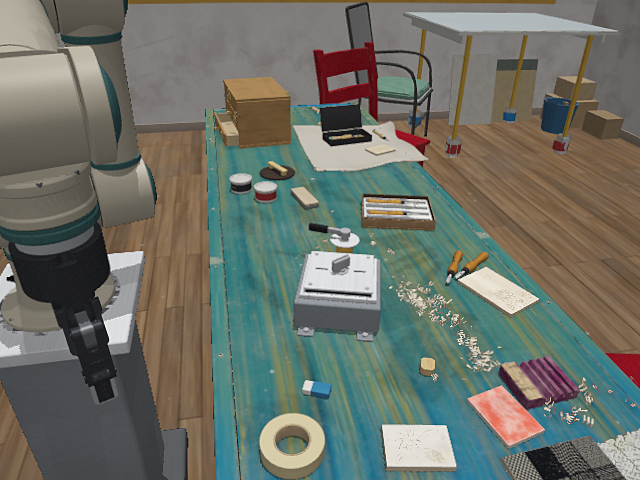

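The top view shows the box around (360,245), bar (362,243), valve dial (307,229) and lever pointing down-left to (293,252). I'll enlarge that area.

```bash
cat > h.py <<'E'
import numpy as np,cv2
def load(f): return dict(np.load(f))
def und(d,uv):
    K=np.array([[d["fx"],0,d["cx"]],[0,d["fy"],d["cy"]],[0,0,1.]])
    return cv2.undistortPoints(np.array(uv,float).reshape(-1,1,2),K,d["D"]).reshape(-1,2)
def onz(d,uv,z):
    n=und(d,uv); R=d["view"][:3,:3]; t=d["view"][:3,3]
    o=-R.T@t; r=np.c_[n[:,0],-n[:,1],-np.ones(len(n))]@R
    return o+r*((z-o[2])/r[:,2])[:,None]
def proj(d,P):
    P=np.atleast_2d(P); c=P@d["view"][:3,:3].T+d["view"][:3,3]
    K=np.array([[d["fx"],0,d["cx"]],[0,d["fy"],d["cy"]],[0,0,1.]])
    return cv2.projectPoints(np.c_[c[:,0],-c[:,1],-c[:,2]].reshape(-1,1,3),np.zeros(3),np.zeros(3),K,d["D"])[0].reshape(-1,2)
def crop(d,u,v,w,h,s,f):
    c=d["img"][v:v+h,u:u+w]; cv2.imwrite(f,cv2.resize(c,None,fx=s,fy=s,interpolation=cv2.INTER_CUBIC))
E
python3 - <<'E'
from h import *
crop(load("pics/top0.npz"),275,195,135,100,5.9,"pics/tc.png")
crop(load("pics/side0.npz"),285,215,110,130,4.5,"pics/sc.png")
E
```

```text
(no output)
```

View pics/tc.png

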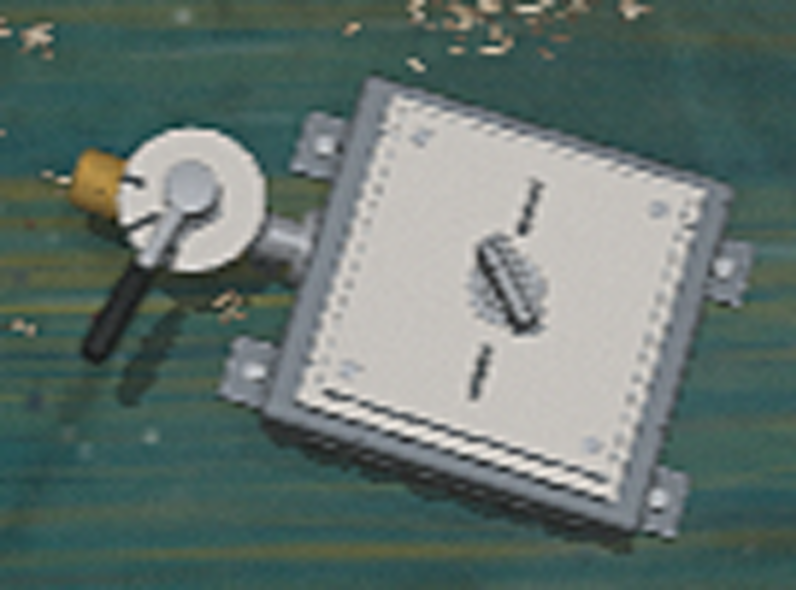

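View pics/sc.png

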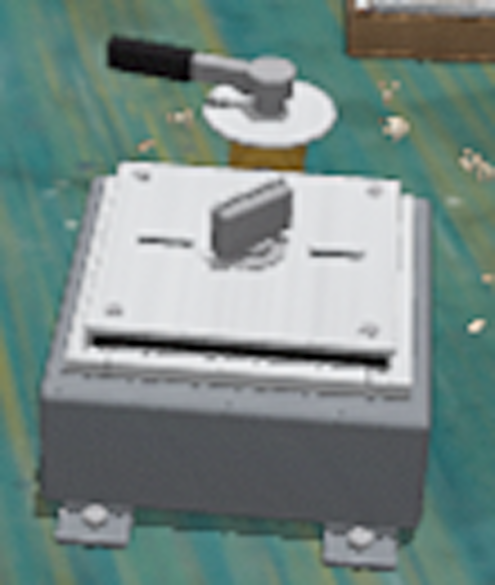

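The crops show: the marks at crop (531,207) and (482,372), the bar from (487,240) to (528,330), dial centre near (192,200), and the black grip from (148,265) to (95,355). Next I'll measure with masks.

```bash
python3 - <<'E'
from h import *
d=load("pics/top0.npz"); s=load("pics/side0.npz")
def cr(p): return (np.array(p)+0.5)/5.9-0.5+[275,195]
def sc(p): return (np.array(p)+0.5)/4.5-0.5+[285,215]
# marks
m=onz(d,cr([[531,207],[482,372]]),0.0815); print("marks top",m, np.linalg.norm(m[0]-m[1]), m.mean(0))
v=m[0]-m[1]; yaw=np.arctan2(v[1],v[0]); print("yaw marks",np.degrees(yaw))
m2=onz(s,sc([[166,243],[337,255]]),0.0815); print("marks side",m2,np.linalg.norm(m2[0]-m2[1]),m2.mean(0)); v=m2[1]-m2[0];print(np.degrees(np.arctan2(v[1],v[0])))
# panel via threshold of bright
for dd,n,reg in((d,"top",(315,200,405,290)),(s,"side",(290,245,385,305))):
    g=cv2.cvtColor(dd["img"],cv2.COLOR_BGR2GRAY); k=np.zeros_like(g); u0,v0,u1,v1=reg
    k[v0:v1,u0:u1]=(g[v0:v1,u0:u1]>170)*255
    c=max(cv2.findContours(k,cv2.RETR_EXTERNAL,cv2.CHAIN_APPROX_NONE)[0],key=cv2.contourArea)
    P=onz(dd,c.reshape(-1,2),0.07 if n=="top" else .075)
    print(n,cv2.minAreaRect((P[:,:2]*1000).astype(np.float32)), np.median(g[v0:v1,u0:u1]))
# black grip
for dd,n,reg,z in((d,"top",(285,232,302,262),.094),(s,"side",(305,220,330,236),.085)):
    g=cv2.cvtColor(dd["img"],cv2.COLOR_BGR2GRAY); u0,v0,u1,v1=reg
    k=np.zeros_like(g); k[v0:v1,u0:u1]=(g[v0:v1,u0:u1]<48)*255
    c=max(cv2.findContours(k,cv2.RETR_EXTERNAL,cv2.CHAIN_APPROX_NONE)[0],key=cv2.contourArea)
    P=onz(dd,c.reshape(-1,2),z); r=cv2.minAreaRect((P[:,:2]*1000).astype(np.float32)); print("grip",n,r,cv2.contourArea(c),c.reshape(-1,2).min(0),c.reshape(-1,2).max(0))
# dial in top: bright blob
g=cv2.cvtColor(d["img"],cv2.COLOR_BGR2GRAY); k=np.zeros_like(g); k[212:245,290:322]=(g[212:245,290:322]>150)*255
c=max(cv2.findContours(k,cv2.RETR_EXTERNAL,cv2.CHAIN_APPROX_NONE)[0],key=cv2.contourArea)
P=onz(d,c.reshape(-1,2),.069); print("dial",cv2.minEnclosingCircle((P[:,:2]*1000).astype(np.float32)))
print("hub top",onz(d,cr([[191,187]]),.095), onz(d,cr([[192,200]]),.069))
b=onz(d,cr([[487,240],[525,328]]),.109);print("bar",b,np.linalg.norm(b[0]-b[1]),b.mean(0)); v=b[0]-b[1]; print(np.degrees(np.arctan2(v[1],v[0])))
l=onz(d,cr([[191,187],[95,352]]),.094); v=l[1]-l[0]; print("lever",l,np.linalg.norm(v),np.degrees(np.arctan2(v[1],v[0])))
b=onz(s,sc([[213,205],[290,180]]),.109);print("bar side",b,np.linalg.norm(b[0]-b[1]),b.mean(0)); v=b[1]-b[0]; print(np.degrees(np.arctan2(v[1],v[0])))
l=onz(s,sc([[272,66],[110,45]]),.094);v=l[1]-l[0]; print("lever side",l,np.linalg.norm(v),np.degrees(np.arctan2(v[1],v[0])))
E
```

```text
marks top [[ 0.59102609 -0.13472769  0.0815    ]
 [ 0.51998737 -0.11236796  0.0815    ]] 0.07447453400550462 [ 0.55550673 -0.12354782  0.0815    ]
yaw marks -17.47160801142903
marks side [[ 0.52114504 -0.10944873  0.0815    ]
 [ 0.59160812 -0.13170169  0.0815    ]] 0.0738934336690691 [ 0.55637658 -0.12057521  0.0815    ]
-17.526646527584393
top ((555.04150390625, -123.33341979980469), (140.26258850097656, 140.44198608398438), 72.29691314697266) 111.0
side ((555.0736083984375, -122.91766357421875), (154.9486541748047, 140.39804077148438), 72.3954849243164) 158.0
grip top ((543.87060546875, 41.25468063354492), (12.791840553283691, 45.029727935791016), 59.539424896240234) 68.0 [289 239] [301 256]
grip side ((545.3541259765625, 44.778961181640625), (28.72906494140625, 45.03374481201172), 60.802642822265625) 97.5 [309 224] [327 232]
dial ((596.2129516601562, 10.569765090942383), 32.91046905517578)
hub top [[0.5972745  0.00995406 0.095     ]] [[0.59739603 0.01014486 0.069     ]]
bar [[ 0.57112889 -0.11307993  0.109     ]
 [ 0.5340784  -0.12798719  0.109     ]] 0.03993700809915674 [ 0.55260364 -0.12053356  0.109     ]
21.917384499971682
lever [[0.59750028 0.00997812 0.094     ]
 [0.52717888 0.0499819  0.094     ]] 0.0809036617550862 150.36573014568668
bar side [[ 0.53765849 -0.12481707  0.109     ]
 [ 0.57468236 -0.11153753  0.109     ]] 0.03933336223403612 [ 0.55617042 -0.1181773   0.109     ]
19.731639472681856
lever side [[0.59878893 0.01223582 0.094     ]
 [0.5258056  0.04638128 0.094     ]] 0.08057591951593945 154.9273178649471
```

```bash
cat >> h.py <<'E'
from scipy.spatial.transform import Rotation as Ro
def plan(st,target,jawdeg):
    R=Ro.from_rotvec(st["tcp_rot"]).as_matrix()
    y=np.degrees(np.arctan2(R[1,1],R[0,1]))
    dy=(jawdeg-y+90)%180-90
    tilt=np.degrees(np.arccos(-R[2,2]))
    dl=R.T@(np.array(target)-st["ee_pos"])
    R2=Ro.from_rotvec([0,0,np.radians(dy)]).as_matrix()@R
    dl2=R2.T@(np.array(target)-st["ee_pos"])
    print("t %.2f pos"%st["t"],st["ee_pos"].round(4),"jaw %.1f tilt %.2f"%(y,tilt),"F",st["wrist_force"].round(1),"gap %.3f"%st["finger_gap"],"q",st["joint_pos"].round(2))
    print("turn world %.1f -> tool z units %.3f"%(dy,-dy/10),"shift units now-axes",(dl/.05).round(3),"after-turn",(dl2/.05).round(3))
    print("level fix tool rotvec units",(np.degrees((Ro.from_matrix(R).inv()*Ro.from_matrix(np.array([[R[0,0],R[0,1],0],[R[1,0],R[1,1],0],[0,0,-1]]))).as_rotvec())/10).round(3))
E
python3 - <<'E'
from h import *; from plant import telemetry
plan(telemetry.sense(),[.544,.042,.15],60)
E
```

```text
t 0.10 pos [ 0.1989 -0.4856  0.2306] jaw -67.7 tilt 0.08 F [ 0.5 -0.1  0. ] gap 1.003 q [-1.25  0.05  1.4  -0.    1.69 -0.07]
turn world -52.3 -> tool z units 5.228 shift units now-axes [10.386 -7.145  1.622] after-turn [  0.701 -12.586   1.629]
level fix tool rotvec units [-0.008 -0.     0.   ]
```

Call:
servo_tool([
  [[0,0,0,0,0,-1,0.2],[0,0,0,0,0,-1,0.2],[0,0,0,0,0,-1,0.2],[0,0,0,0,0,-1,0.2],[0,0,0,0,0,-1,0.2],[0,0,0,0,0,-1,0.2],[0,0,0,0,0,-1,0.2],[0,0,0,0,0,-1,0.2],[0,0,0,0,0,-1,0.2],[0,0,0,0,0,-1,0.2],[0,0,0,0,0,-1,0.2],[0,0,0,0,0,-1,0.2],[0,0,0,0,0,-0.8,0.2],[0,0,0,0,0,0,0.2]],
], newtons=40)

```text
t: 1.85
ee_pos: [0.198, -0.4828, 0.2231]
tcp_rot: [-0.692, -3.056, -0.022]
wrist_force: [-0.3, 0.2, 0.3]
finger_gap: 0.4
```

```bash
python3 - <<'E'
from h import *; from plant import telemetry
plan(telemetry.sense(),[.544,.042,.20],60)
E
```

```text
t 1.85 pos [ 0.198  -0.4828  0.2231] jaw 64.5 tilt 0.92 F [-0.3  0.2  0.3] gap 0.400 q [-1.25  0.06  1.41  0.    1.69 -2.38]
turn world -4.5 -> tool z units 0.447 shift units now-axes [-1.726 12.447  0.587] after-turn [-0.751 12.543  0.599]
level fix tool rotvec units [ 0.066 -0.063  0.   ]
```

Call:
servo_tool([
  [[0,0,0,0.07,-0.06,0.45,0.2],[0,0.9,0,0,0,0,0.2],[0,0.9,0,0,0,0,0.2],[0,0.9,0,0,0,0,0.2],[0,0.9,0,0,0,0,0.2],[0,0.9,0,0,0,0,0.2],[0,0.9,0,0,0,0,0.2],[0,0.9,0,0,0,0,0.2],[0,0.9,0,0,0,0,0.2],[0,0.9,0,0,0,0,0.2],[0,0.9,0,0,0,0,0.2],[0,0.9,0,0,0,0,0.2],[0,0.9,0,0,0,0,0.2],[0,0,0,0,0,0,0.2]],
])

```text
t: 3.6
ee_pos: [0.4874, -0.0069, 0.22]
tcp_rot: [-0.895, -3.008, -0.001]
wrist_force: [-0.2, 0.2, -0.3]
finger_gap: 0.402
```

```bash
python3 - <<'E'
from h import *; from plant import telemetry
plan(telemetry.sense(),[.544,.042,.13],60)
E
```

```text
t 3.60 pos [ 0.4874 -0.0069  0.22  ] jaw 56.9 tilt 0.19 F [-0.2  0.2 -0.3] gap 0.402 q [-0.09 -0.05  1.52  0.    1.67 -1.08]
turn world 3.1 -> tool z units -0.312 shift units now-axes [-0.419  1.439  1.798] after-turn [-0.496  1.414  1.798]
level fix tool rotvec units [-0.001 -0.019  0.   ]
```

Call:
servo_tool([
  [[0,0,0,0,-0.02,-0.3,0.2],[-0.25,0.7,0.3,0,0,0,0.2],[-0.25,0.7,0.5,0,0,0,0.2],[0,0,0.5,0,0,0,0.2],[0,0,0.4,0,0,0,0.2],[0,0,0,0,0,0,0.2]],
])

```text
t: 4.35
ee_pos: [0.5448, 0.0383, 0.1324]
tcp_rot: [-0.842, -3.026, 0.004]
wrist_force: [-0.6, 0.0, 0.8]
finger_gap: 0.4
```

```bash
python3 - <<'E'
from h import *; from plant import telemetry,viewer
plan(telemetry.sense(),[.544,.042,.066],60)
for n in("side","top"):
    d=viewer.get_image(n); np.savez(f"pics/{n}1.npz",**d)
    if n=="top": crop(d,275,195,135,100,5.9,"pics/tc1.png")
    else: crop(d,285,195,110,130,4.5,"pics/sc1.png")
E
```

```text
t 4.35 pos [0.5448 0.0383 0.1324] jaw 58.9 tilt 0.14 F [-0.6  0.   0.8] gap 0.400 q [ 0.    0.17  1.48 -0.    1.5  -1.02]
turn world 1.1 -> tool z units -0.109 shift units now-axes [0.052 0.058 1.327] after-turn [0.051 0.059 1.327]
level fix tool rotvec units [-0.014  0.002  0.   ]
```

View pics/sc1.png

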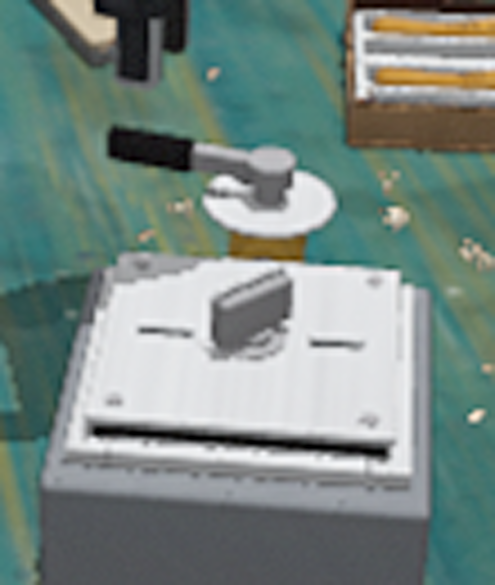

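View pics/tc1.png

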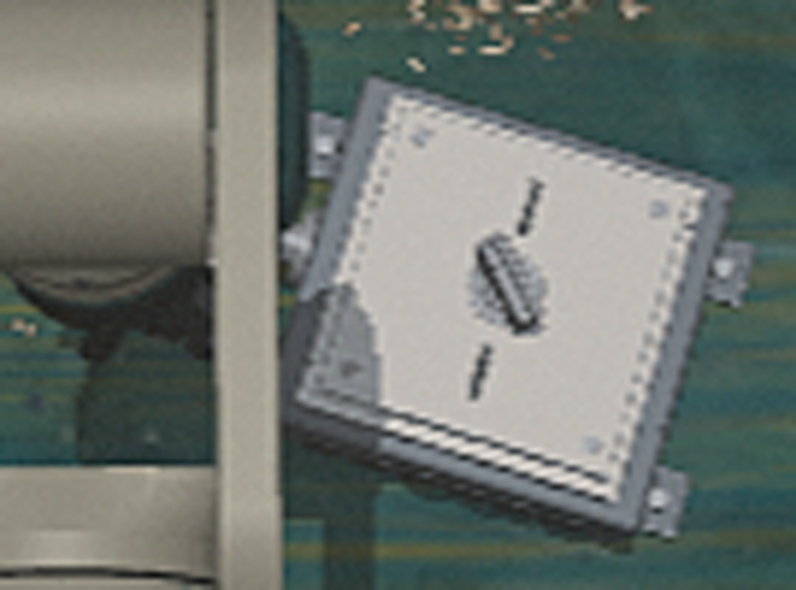

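The side view shows a fingertip above the grip, with the tip at crop (138,80) and the grip at (150,148). The arm hides the valve in the top view. I'll descend with a small correction.

Call:
servo_tool([
  [[0.05,0.06,0.4,0,0,-0.1,0.2],[0,0,0.5,0,0,0,0.2],[0,0,0.35,0,0,0,0.2],[0,0,0,0,0,0,0.2]],
])

```text
t: 4.95
ee_pos: [0.5487, 0.0409, 0.0769]
tcp_rot: [0.816, 3.02, 0.002]
wrist_force: [-0.8, -0.3, -0.2]
finger_gap: 0.399
```

```bash
python3 - <<'E'
from h import *; from plant import telemetry,viewer
plan(telemetry.sense(),[.544,.042,.066],60)
d=viewer.get_image("side"); crop(d,285,195,110,130,4.5,"pics/sc2.png")
E
```

```text
t 4.95 pos [0.5487 0.0409 0.0769] jaw 59.7 tilt 0.79 F [-0.8 -0.3 -0.2] gap 0.399 q [ 0.01  0.22  1.53 -0.    1.38 -1.03]
turn world 0.3 -> tool z units -0.026 shift units now-axes [ 0.094 -0.03   0.216] after-turn [ 0.094 -0.029  0.216]
level fix tool rotvec units [0.028 0.074 0.   ]
```

View pics/sc2.png

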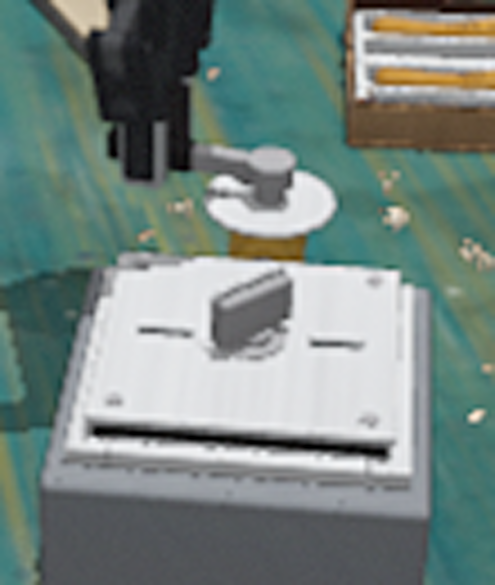

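The near finger is in front of the grip at crop (140,165) and no force shows. I'll lower the rest and close.

Call:
servo_tool([
  [[0.09,-0.03,0.25,0.03,0.07,0,0.2],[0,0,0,0,0,0,0.2],[0,0,0,0,0,0,1],[0,0,0,0,0,0,1],[0,0,0,0,0,0,1],[0,0,0,0,0,0,1],[0,0,0,0,0,0,1]],
], newtons=40)

```text
t: 5.88
ee_pos: [0.546, 0.0428, 0.0669]
tcp_rot: [0.817, 3.028, 0.003]
wrist_force: [1.2, 1.4, -1.3]
finger_gap: 0.132
```

```bash
python3 - <<'E'
from h import *; from plant import telemetry,viewer
plan(telemetry.sense(),[.544,.042,.066],60)
d=viewer.get_image("side"); crop(d,285,195,110,130,4.5,"pics/sc3.png")
E
```

```text
t 5.88 pos [0.546  0.0428 0.0669] jaw 59.8 tilt 0.33 F [ 1.2  1.4 -1.3] gap 0.132 q [ 0.01  0.23  1.54  0.    1.36 -1.03]
turn world 0.2 -> tool z units -0.018 shift units now-axes [ 0.028 -0.034  0.019] after-turn [ 0.028 -0.034  0.019]
level fix tool rotvec units [ 0.019  0.028 -0.   ]
```

View pics/sc3.png

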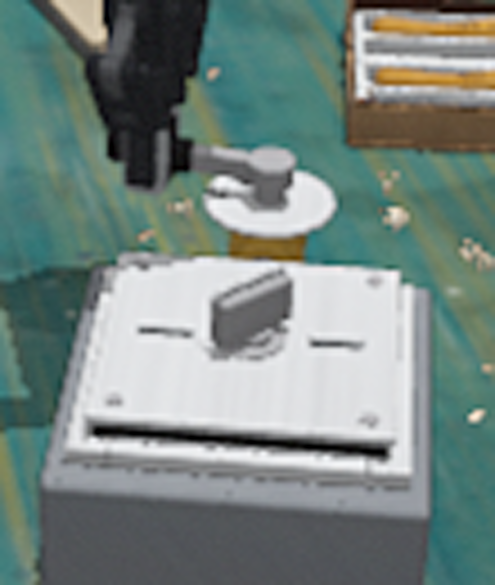

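Gap 0.132 is about 11 mm, which fits the 12 mm grip, so the lever is held. I'll turn it clockwise along the arc: tool +y is tangent, tool +x is outward.

Call:
servo_tool([
  [[-0.01,0.14,0,0,0,0.65,1],[-0.01,0.14,0,0,0,0.65,1],[-0.01,0.14,0,0,0,0.65,1],[0,0,0,0,0,0,1]],
])

```text
t: 6.42
ee_pos: [0.5597, 0.0592, 0.067]
tcp_rot: [1.331, 2.841, 0.004]
wrist_force: [2.1, 1.5, -0.8]
finger_gap: 0.131
```

```bash
cat >> h.py <<'E'
def arc(st,goal=117.5,ax=(.597,.0115),r=.06,z=.067):
    v=st["ee_pos"][:2]-ax; print("pos angle %.1f r %.4f"%(np.degrees(np.arctan2(v[1],v[0])),np.hypot(*v)), "M",st["wrist_torque"].round(2))
    a=np.radians(goal); plan(st,[ax[0]+r*np.cos(a),ax[1]+r*np.sin(a),z],goal-90)
E
python3 - <<'E'
from h import *; from plant import telemetry
arc(telemetry.sense())
E
```

```text
pos angle 128.0 r 0.0606 M [ 0.13 -0.21  0.07]
t 6.42 pos [0.5597 0.0592 0.067 ] jaw 39.8 tilt 0.28 F [ 2.1  1.5 -0.8] gap 0.131 q [ 0.04  0.27  1.49  0.    1.37 -0.66]
turn world -12.3 -> tool z units 1.229 shift units now-axes [-0.039  0.218  0.001] after-turn [0.009 0.221 0.001]
level fix tool rotvec units [0.024 0.013 0.   ]
```

Call:
servo_tool([
  [[-0.01,0.12,0,0,0,0.6,1],[-0.01,0.1,0,0,0,0.6,1],[0,0,0,0,0,0,1]],
])

```text
t: 6.8
ee_pos: [0.5698, 0.0662, 0.067]
tcp_rot: [1.617, 2.688, 0.01]
wrist_force: [4.5, 2.1, -3.5]
finger_gap: 0.135
```

```bash
python3 - <<'E'
from h import *; from plant import telemetry,viewer
arc(telemetry.sense())
d=viewer.get_image("side"); np.savez("pics/side4.npz",**d); crop(d,285,195,110,130,4.5,"pics/sc4.png")
E
```

```text
pos angle 116.4 r 0.0611 M [ 0.26 -0.54  0.22]
t 6.80 pos [0.5698 0.0662 0.067 ] jaw 28.0 tilt 0.46 F [ 4.5  2.1 -3.5] gap 0.135 q [ 0.05  0.29  1.46  0.    1.38 -0.44]
turn world -0.5 -> tool z units 0.045 shift units now-axes [-0.022 -0.023  0.   ] after-turn [-0.022 -0.023  0.   ]
level fix tool rotvec units [0.046 0.003 0.   ]
```

View pics/sc4.png

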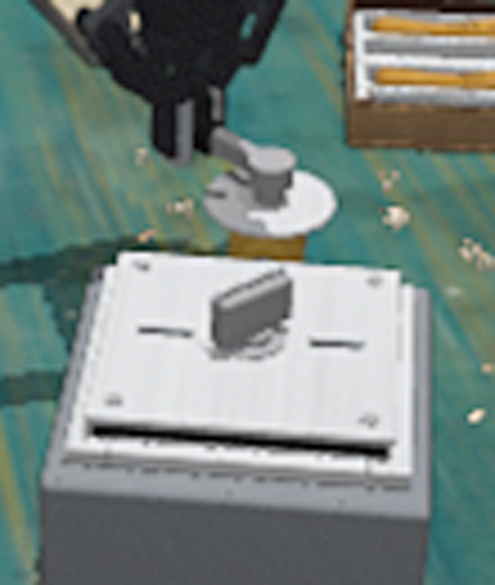

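The lever now points away from the side camera at crop (225,140), at about the intended angle. I'll release, rise, and move off toward the bar side to check from above.

Call:
servo_tool([
  [[0,0,0,0,0,0,0.2],[0,0,0,0,0,0,0.2],[0,0,0,0,0,0,0.2],[0,0,-0.4,0,0,0,0.2],[0,0,-0.8,0,0,0,0.2],[0,0,-0.8,0,0,0,0.2],[0,0,0,0,0,0,0.2]],
])

```text
t: 7.72
ee_pos: [0.568, 0.064, 0.1701]
tcp_rot: [1.611, 2.693, 0.006]
wrist_force: [0.7, 0.8, -0.1]
finger_gap: 0.4
```

```bash
python3 - <<'E'
from h import *; from plant import telemetry,viewer
plan(telemetry.sense(),[.52,-.25,.17],111)
E
```

```text
t 7.72 pos [0.568  0.064  0.1701] jaw 28.2 tilt 0.31 F [ 0.7  0.8 -0.1] gap 0.400 q [ 0.05  0.2   1.36  0.    1.58 -0.45]
turn world 82.8 -> tool z units -8.280 shift units now-axes [-5.08  -3.814 -0.012] after-turn [ 3.147 -5.518 -0.03 ]
level fix tool rotvec units [0.031 0.006 0.   ]
```

Call:
servo_tool([
  [[-0.85,-0.64,0,0.03,0,0,0.2],[-0.85,-0.64,0,0,0,0,0.2],[-0.85,-0.64,0,0,0,0,0.2],[-0.85,-0.64,0,0,0,0,0.2],[-0.85,-0.64,0,0,0,0,0.2],[-0.85,-0.64,0,0,0,0,0.2],[0,0,0,0,0,-1,0.2],[0,0,0,0,0,-1,0.2],[0,0,0,0,0,-1,0.2],[0,0,0,0,0,-1,0.2],[0,0,0,0,0,-1,0.2],[0,0,0,0,0,-1,0.2],[0,0,0,0,0,-1,0.2],[0,0,0,0,0,-1,0.2],[0,0,0,0,0,0,0.2]],
])

```text
t: 9.6
ee_pos: [0.5105, -0.2611, 0.1533]
tcp_rot: [0.565, -3.07, -0.019]
wrist_force: [-0.1, 0.2, 0.3]
finger_gap: 0.4
```

```bash
python3 - <<'E'
from h import *; from plant import telemetry,viewer
plan(telemetry.sense(),[.555,-.1215,.17],110)
d=viewer.get_image("top"); np.savez("pics/top5.npz",**d); crop(d,275,195,135,100,5.9,"pics/tc5.png")
d=viewer.get_image("side"); np.savez("pics/side5.npz",**d); crop(d,285,195,110,130,4.5,"pics/sc5.png")
E
```

```text
t 9.60 pos [ 0.5105 -0.2611  0.1533] jaw 110.8 tilt 1.33 F [-0.1  0.2  0.3] gap 0.400 q [-0.54  0.24  1.35 -0.    1.58 -2.47]
turn world -0.8 -> tool z units 0.084 shift units now-axes [-1.819  2.297 -0.329] after-turn [-1.785  2.324 -0.328]
level fix tool rotvec units [ 0.09  -0.097  0.   ]
```

View pics/tc5.png

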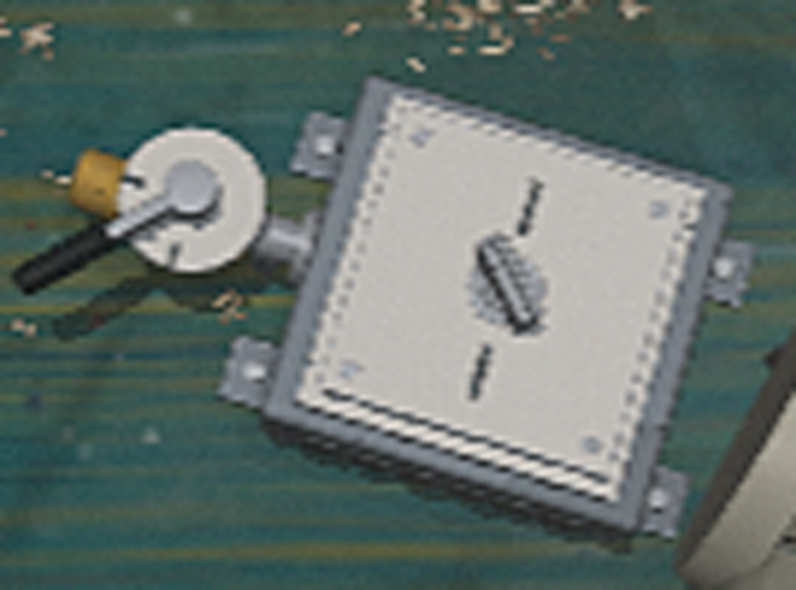

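View pics/sc5.png

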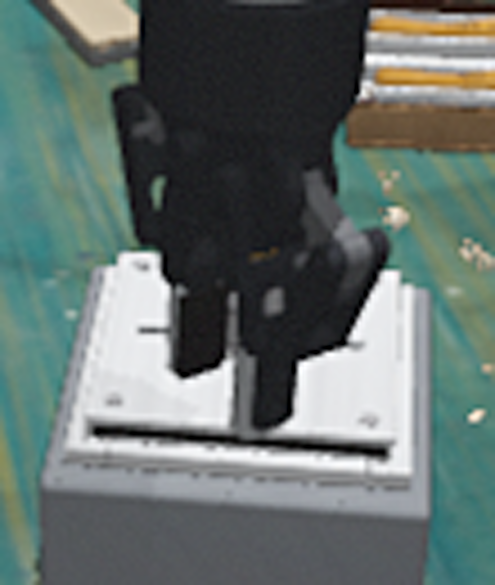

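The top view shows the lever from hub (191,187) to tip (20,280), lying over the middle mark. The "shut" and "open" marks, at (175,250) and (135,180), are both visible. The bar is unchanged. Now the angle in numbers.

```bash
python3 - <<'E'
from h import *
d=load("pics/top5.npz")
def cr(p): return (np.array(p)+0.5)/5.9-0.5+[275,195]
g=cv2.cvtColor(d["img"],cv2.COLOR_BGR2GRAY); u0,v0,u1,v1=274,226,300,248
for th in(45,52,60):
    k=np.zeros_like(g); k[v0:v1,u0:u1]=(g[v0:v1,u0:u1]<th)*255
    c=max(cv2.findContours(k,cv2.RETR_EXTERNAL,cv2.CHAIN_APPROX_NONE)[0],key=cv2.contourArea)
    P=onz(d,c.reshape(-1,2),.094)[:,:2]; r=cv2.minAreaRect((P*1000).astype(np.float32)); m=np.array(r[0])/1000
    v=m-[.597,.0112]; print(th,r,np.hypot(*v),np.degrees(np.arctan2(v[1],v[0])))
l=onz(d,cr([[191,187],[20,280],[27,264],[31,292]]),.094); v=l[1]-l[0]; print(l,np.hypot(*v[:2]),np.degrees(np.arctan2(v[1],v[0])))
# dial marks
o=np.array([.597,.0112]); 
for p in([175,252],[136,180]):
    v=onz(d,cr([p]),.07)[0,:2]-o; print(p,np.hypot(*v),np.degrees(np.arctan2(v[1],v[0])))
E
```

```text
45 ((568.2347412109375, 61.40965270996094), (13.595853805541992, 47.54021072387695), 26.89029312133789) 0.057865787287970274 119.80852305360509
52 ((571.0242309570312, 60.92875671386719), (18.136587142944336, 53.11077880859375), 26.89029312133789) 0.05610427632258207 117.58027345541545
60 ((574.8136596679688, 59.73569107055664), (23.81673240661621, 58.66659927368164), 26.889509201049805) 0.05336615973653368 114.56580024002524
[[0.59750028 0.00997812 0.094     ]
 [0.55785735 0.08167031 0.094     ]
 [0.56468013 0.07881563 0.094     ]
 [0.55272344 0.07699247 0.094     ]] 0.08192272073824865 118.94085405352352
[175, 252] 0.023487163287737204 164.66521798020412
[136, 180] 0.0248405420348104 68.47085347299993
```

Lever orientation measures 117–119°, target about 117.5°, and the dial mark midline is at 116.6°: half open within about 1°. Next, the bar.

Call:
servo_tool([
  [[0,0,-0.3,0.09,-0.1,0,0.2],[-0.6,0.77,0,0,0,0,0.2],[-0.6,0.77,0,0,0,0,0.2],[-0.6,0.77,0,0,0,0,0.2],[0,0,0,0,0,0,0.2]],
])

```text
t: 10.32
ee_pos: [0.5568, -0.1188, 0.1741]
tcp_rot: [-0.545, 3.084, -0.007]
wrist_force: [-0.2, 0.0, 0.1]
finger_gap: 0.4
```

```bash
python3 - <<'E'
from h import *; from plant import telemetry,viewer
plan(telemetry.sense(),[.5555,-.1215,.125],111)
E
```

```text
t 10.32 pos [ 0.5568 -0.1188  0.1741] jaw 110.0 tilt 0.62 F [-0.2  0.   0.1] gap 0.400 q [-0.28  0.19  1.36  0.    1.58 -2.2 ]
turn world 1.0 -> tool z units -0.096 shift units now-axes [ 0.053 -0.036  0.983] after-turn [ 0.053 -0.035  0.983]
level fix tool rotvec units [-0.034  0.052  0.   ]
```

Call:
servo_tool([
  [[0.05,-0.04,0,-0.03,0.05,-0.1,0.2],[0,0,0.5,0,0,0,0.2],[0,0,0.45,0,0,0,0.2],[0,0,0,0,0,0,0.2]],
])

```text
t: 10.82
ee_pos: [0.5548, -0.1266, 0.1285]
tcp_rot: [-0.566, 3.087, -0.006]
wrist_force: [0.3, 0.6, 0.2]
finger_gap: 0.402
```

```bash
python3 - <<'E'
from h import *; from plant import telemetry,viewer
plan(telemetry.sense(),[.5555,-.1215,.089],111)
d=viewer.get_image("side"); crop(d,285,195,110,130,4.5,"pics/sc6.png")
E
```

```text
t 10.82 pos [ 0.5548 -0.1266  0.1285] jaw 110.8 tilt 0.27 F [0.3 0.6 0.2] gap 0.402 q [-0.29  0.23  1.42 -0.    1.49 -2.22]
turn world 0.2 -> tool z units -0.021 shift units now-axes [-0.048  0.094  0.79 ] after-turn [-0.048  0.094  0.79 ]
level fix tool rotvec units [-0.023  0.014 -0.   ]
```

View pics/sc6.png

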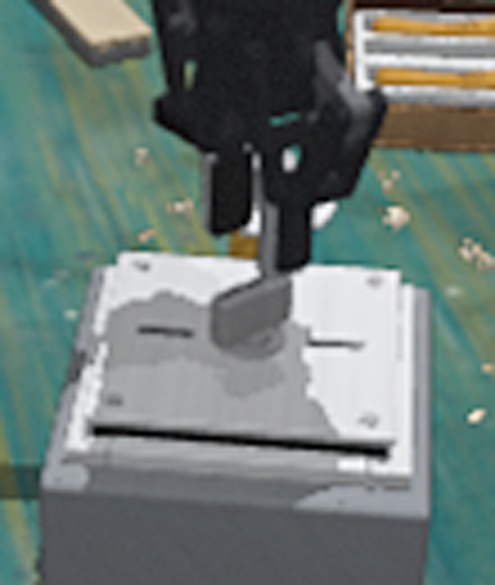

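The fingers are above the bar, with the near tip at (290,268) and the bar from (212,300) to (290,285). The tool drifted about 5 mm toward −y; I'll correct that first and then descend.

Call:
servo_tool([
  [[-0.05,0.09,0,-0.02,0,0,0.2],[0,0,0,0,0,0,0.2],[0,0,0.25,0,0,0,0.2],[0,0,0,0,0,0,0.2]],
])

```text
t: 11.38
ee_pos: [0.5573, -0.1226, 0.1197]
tcp_rot: [-0.564, 3.082, -0.005]
wrist_force: [-0.1, 0.4, -0.8]
finger_gap: 0.402
```

```bash
python3 - <<'E'
from h import *; from plant import telemetry,viewer
plan(telemetry.sense(),[.5555,-.1215,.089],111)
d=viewer.get_image("side"); crop(d,285,195,110,130,4.5,"pics/sc7.png")
E
```

```text
t 11.38 pos [ 0.5573 -0.1226  0.1197] jaw 110.7 tilt 0.52 F [-0.1  0.4 -0.8] gap 0.402 q [-0.28  0.23  1.42  0.    1.47 -2.21]
turn world 0.3 -> tool z units -0.028 shift units now-axes [0.031 0.036 0.615] after-turn [0.031 0.036 0.615]
level fix tool rotvec units [-0.026  0.045  0.   ]
```

View pics/sc7.png

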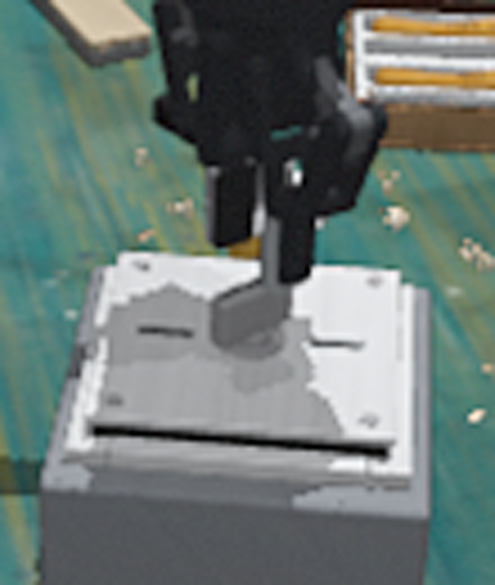

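Call:
servo_tool([
  [[0.03,0.03,0.3,-0.02,0.04,0,0.2],[0,0,0.25,0,0,0,0.2],[0,0,0,0,0,0,0.2]],
])

```text
t: 11.8
ee_pos: [0.5555, -0.1217, 0.0906]
tcp_rot: [-0.565, 3.089, -0.001]
wrist_force: [-0.3, -0.3, 0.4]
finger_gap: 0.4
```

```bash
python3 - <<'E'
from h import *; from plant import telemetry,viewer
plan(telemetry.sense(),[.5555,-.1215,.089],111)
d=viewer.get_image("side"); crop(d,285,195,110,130,4.5,"pics/sc8.png")
E
```

```text
t 11.80 pos [ 0.5555 -0.1217  0.0906] jaw 110.7 tilt 0.07 F [-0.3 -0.3  0.4] gap 0.400 q [-0.28  0.26  1.45 -0.    1.43 -2.21]
turn world 0.3 -> tool z units -0.026 shift units now-axes [-0.     0.003  0.032] after-turn [-0.     0.003  0.032]
level fix tool rotvec units [-0.006  0.004  0.   ]
```

View pics/sc8.png

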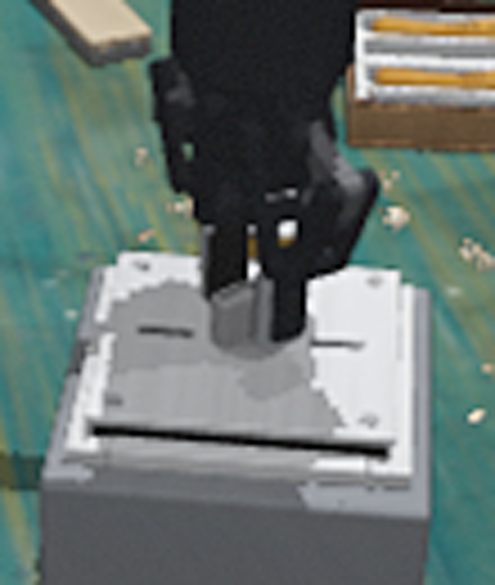

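The fingers straddle the bar. I'll lower 2 mm and close with 60 N.

Call:
servo_tool([
  [[0,0,0.06,0,0,0,0.2],[0,0,0,0,0,0,1],[0,0,0,0,0,0,1],[0,0,0,0,0,0,1],[0,0,0,0,0,0,1],[0,0,0,0,0,0,1]],
], newtons=60)

```text
t: 12.6
ee_pos: [0.5563, -0.1207, 0.089]
tcp_rot: [-0.566, 3.087, -0.0]
wrist_force: [1.1, 1.7, -1.0]
finger_gap: 0.127
```

```bash
python3 - <<'E'
from h import *; from plant import telemetry,viewer
s=telemetry.sense();print(s["wrist_torque"]); plan(s,[.5555,-.1215,.088],72.5)
d=viewer.get_image("side"); crop(d,285,195,110,130,4.5,"pics/sc9.png")
E
```

```text
[ 0.08830319  0.04434128 -0.0105607 ]
t 12.60 pos [ 0.5563 -0.1207  0.089 ] jaw 110.8 tilt 0.18 F [ 1.1  1.7 -1. ] gap 0.127 q [-0.28  0.26  1.45  0.    1.42 -2.21]
turn world -38.3 -> tool z units 3.829 shift units now-axes [ 0.022 -0.01   0.02 ] after-turn [ 0.011 -0.021  0.02 ]
level fix tool rotvec units [-0.004  0.018 -0.   ]
```

View pics/sc9.png

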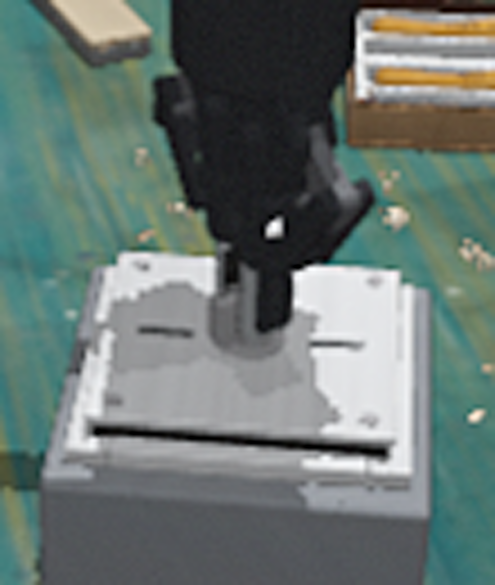

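The bar is held: gap 0.127, small forces. Now turning it clockwise about 38°.

Call:
servo_tool([
  [[0,0,0,0,0,0.8,1],[0,0,0,0,0,0.8,1],[0,0,0,0,0,0.8,1],[0,0,0,0,0,0.8,1],[0,0,0,0,0,0,1]],
])

```text
t: 13.28
ee_pos: [0.5563, -0.1207, 0.089]
tcp_rot: [0.332, 3.121, 0.001]
wrist_force: [1.1, 1.5, -1.4]
finger_gap: 0.125
```

```bash
python3 - <<'E'
from h import *; from plant import telemetry,viewer
s=telemetry.sense();print(s["wrist_torque"]); plan(s,[.556,-.121,.0885],72.5)
E
```

```text
[ 0.07207017  0.08248789 -0.05454026]
t 13.28 pos [ 0.5563 -0.1207  0.089 ] jaw 77.9 tilt 0.17 F [ 1.1  1.5 -1.4] gap 0.125 q [-0.28  0.26  1.45  0.    1.42 -1.64]
turn world -5.4 -> tool z units 0.537 shift units now-axes [ 0.005 -0.006  0.01 ] after-turn [ 0.004 -0.007  0.01 ]
level fix tool rotvec units [0.007 0.016 0.   ]
```

Call:
servo_tool([
  [[0,0,0,0,0,0.55,1],[0,0,0,0,0,0,1]],
])

```text
t: 13.52
ee_pos: [0.5563, -0.1208, 0.089]
tcp_rot: [0.474, 3.103, 0.002]
wrist_force: [0.2, 1.4, -1.0]
finger_gap: 0.127
```

```bash
python3 - <<'E'
from h import *; from plant import telemetry,viewer
s=telemetry.sense();print(s["wrist_torque"]); plan(s,[.556,-.121,.0885],72.5)
d=viewer.get_image("side"); np.savez("pics/side10.npz",**d); crop(d,285,225,110,90,7,"pics/sc10.png")
d=viewer.get_image("top"); crop(d,275,195,135,100,5.9,"pics/tc10.png")
E
```

```text
[ 0.06789134  0.08251999 -0.01633944]
t 13.53 pos [ 0.5563 -0.1208  0.089 ] jaw 72.6 tilt 0.17 F [ 0.2  1.4 -1. ] gap 0.127 q [-0.28  0.26  1.45  0.    1.42 -1.55]
turn world -0.1 -> tool z units 0.012 shift units now-axes [ 0.004 -0.006  0.01 ] after-turn [ 0.004 -0.006  0.01 ]
level fix tool rotvec units [ 0.008  0.015 -0.   ]
```

View pics/sc10.png

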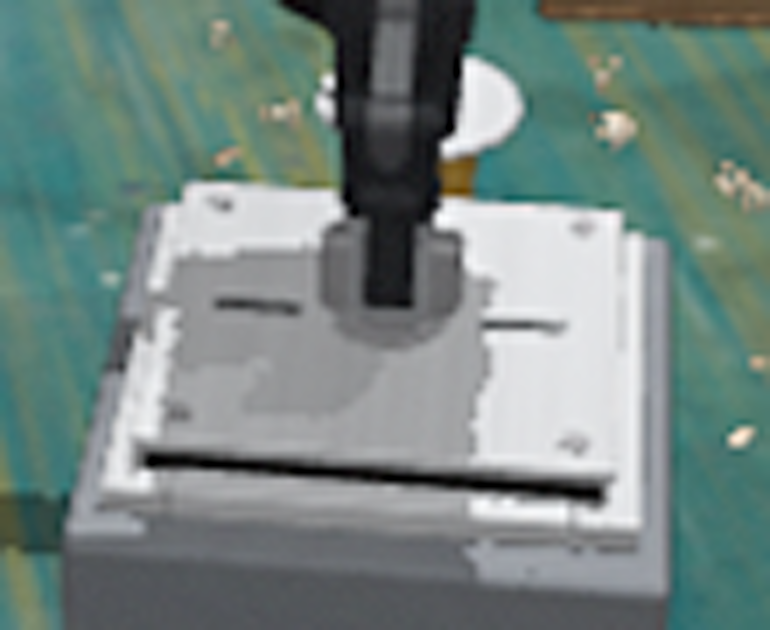

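View pics/tc10.png

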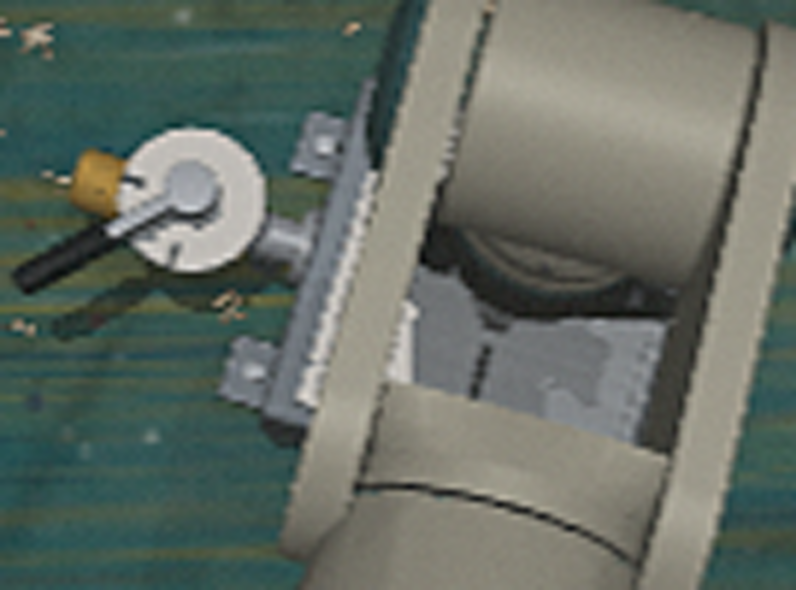

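The bar's top edge runs from (325,225) to (460,235) and has the same slope as the marks from (258,305) to (523,325). The valve is unchanged. Pressing down now.

Call:
servo_tool([
  [[0,0,0.06,0,0,0,1],[0,0,0.08,0,0,0,1],[0,0,0.1,0,0,0,1]],
], newtons=80)

```text
t: 14.0
ee_pos: [0.5566, -0.1208, 0.0816]
tcp_rot: [0.467, 3.103, 0.001]
wrist_force: [-18.4, 6.3, 37.6]
finger_gap: 0.119
```

```bash
python3 - <<'E'
from h import *; from plant import telemetry,viewer
s=telemetry.sense();print(s["wrist_torque"]); plan(s,[.5563,-.1208,.082],72.5)
E
```

```text
[ 0.94894216  3.48971033 -0.06981784]
t 14.00 pos [ 0.5566 -0.1208  0.0816] jaw 72.9 tilt 0.24 F [-18.4   6.3  37.6] gap 0.119 q [-0.28  0.27  1.46  0.    1.41 -1.55]
turn world -0.4 -> tool z units 0.039 shift units now-axes [ 0.006 -0.001 -0.008] after-turn [ 0.006 -0.001 -0.008]
level fix tool rotvec units [ 0.007  0.022 -0.   ]
```

It travelled about 7.4 mm and then met a firm stop at 38 N. I'll ease to a gentler hold.

Call:
servo_tool([
  [[0,0,0.03,0,0,0,1],[0,0,0.04,0,0,0,1]],
])

```text
t: 14.25
ee_pos: [0.5564, -0.1208, 0.0819]
tcp_rot: [0.463, 3.103, 0.001]
wrist_force: [-8.5, 2.3, 14.4]
finger_gap: 0.12
```

```bash
python3 - <<'E'
from h import *; from plant import telemetry,viewer
s=telemetry.sense();print(s["wrist_torque"]); plan(s,[.5563,-.1208,.082],72.5)
d=viewer.get_image("side"); np.savez("pics/side11.npz",**d); crop(d,285,225,110,90,7,"pics/sc11.png")
s=telemetry.sense(); plan(s,[.5563,-.1208,.082],72.5)
d=viewer.get_image("top"); cv2.imwrite("pics/top11.png",d["img"])
E
```

```text
[ 0.41477723  1.51176936 -0.02553817]
t 14.25 pos [ 0.5564 -0.1208  0.0819] jaw 73.0 tilt 0.25 F [-8.5  2.3 14.4] gap 0.120 q [-0.28  0.27  1.46  0.    1.41 -1.55]
turn world -0.5 -> tool z units 0.054 shift units now-axes [ 0.001 -0.001 -0.002] after-turn [ 0.001 -0.001 -0.002]
level fix tool rotvec units [0.006 0.024 0.   ]
t 14.30 pos [ 0.5564 -0.1208  0.0819] jaw 73.0 tilt 0.25 F [-8.6  2.9 14.2] gap 0.119 q [-0.28  0.27  1.46  0.    1.41 -1.55]
turn world -0.5 -> tool z units 0.054 shift units now-axes [ 0.002 -0.001 -0.001] after-turn [ 0.002 -0.001 -0.001]
level fix tool rotvec units [ 0.006  0.025 -0.   ]
```

View pics/sc11.png

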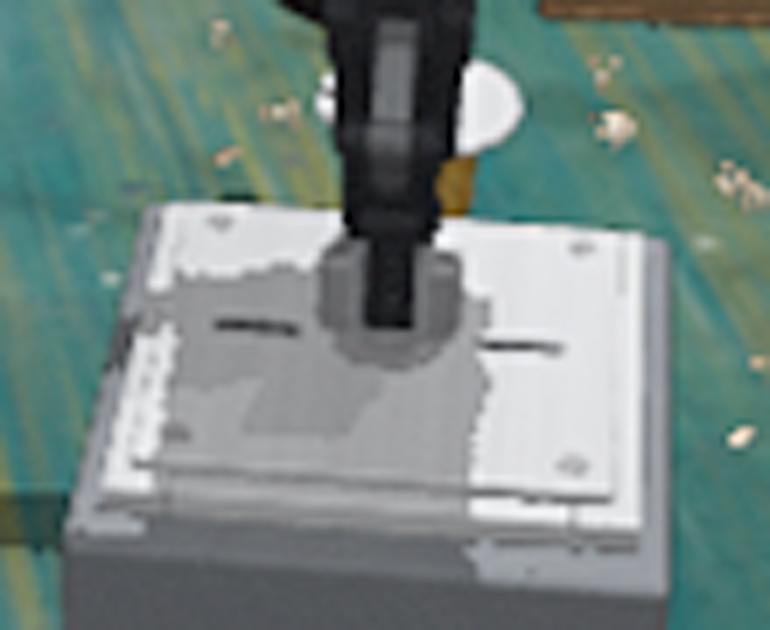

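View pics/top11.png

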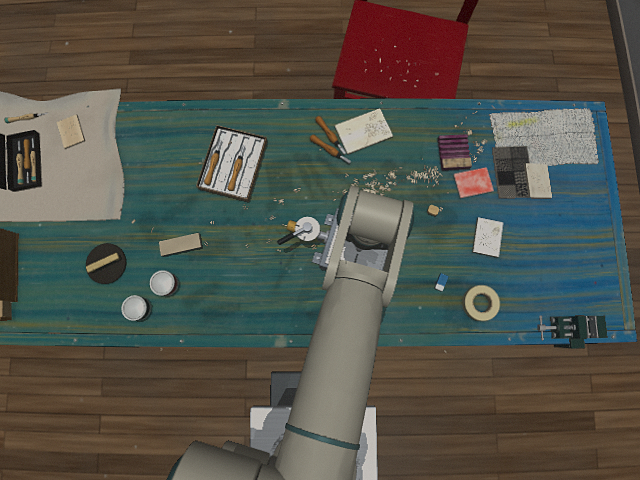

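The gasket gap has closed (panel front edge now at about row 490, no dark band). The bar is still parallel to the marks, and the whetstone, eraser and offcut have not moved. One slightly firmer row, then I hand in.

Call:
servo_tool([
  [[0,0,0.05,0,0,0,1],[0,0,0.05,0,0,0,1]],
])

```text
t: 14.6
ee_pos: [0.5565, -0.1208, 0.0819]
tcp_rot: [0.459, 3.102, 0.0]
wrist_force: [-11.1, 3.2, 16.7]
finger_gap: 0.12
```

```bash
python3 - <<'E'
from h import *; from plant import telemetry,viewer,arm
plan(telemetry.sense(),[.5563,-.1208,.082],72.5)
d=viewer.get_image("side"); plan(telemetry.sense(),[.5563,-.1208,.082],72.5)
arm.hand_in()
E
```

```text
t 14.60 pos [ 0.5565 -0.1208  0.0819] jaw 73.2 tilt 0.31 F [-11.1   3.2  16.7] gap 0.120 q [-0.28  0.27  1.46  0.    1.4  -1.56]
turn world -0.7 -> tool z units 0.068 shift units now-axes [ 0.004 -0.001 -0.002] after-turn [ 0.004 -0.001 -0.002]
level fix tool rotvec units [0.005 0.03  0.   ]
t 14.65 pos [ 0.5564 -0.1208  0.0819] jaw 73.2 tilt 0.30 F [-10.4   4.8  18.4] gap 0.117 q [-0.28  0.27  1.46  0.    1.4  -1.56]
turn world -0.7 -> tool z units 0.068 shift units now-axes [ 0.002 -0.001 -0.002] after-turn [ 0.002 -0.001 -0.002]
level fix tool rotvec units [0.005 0.03  0.   ]
the job is handed in; nothing more can be done
```

The valve is at half open, the bar lines up with the two marks, and the panel is held fully down. I handed the job in at about 14.7 s, in the order asked.

- **Valve:** I gripped the lever and turned it along its arc. Afterwards, in the top view, it lay over the middle dial mark. Most readings put it at 117–119° in the world, against a target of about 117.5°. The loosest mask threshold read 114.6° and the tightest 119.8°.
- **Bar:** I turned it about 38° clockwise. The last gripper reading puts it about 0.7° off the marks, and its edge looks parallel to them in the side view.
- **Panel:** It went down about 7 mm to a firm stop and the gasket gap closed. It is held with about 17–18 N, plus a side force of about 11 N. The push briefly reached about 38 N down (about 42 N in total with the side force) before I eased it.
- **Loose things:** The whetstone, eraser and offcut look unmoved in the last top picture, judged by eye only.

The two cameras differed by about 2–3 mm on the bar and mark positions, slightly more than the stated 2 mm. Both grasps still centred with only small forces.

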